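# Slide the parts bin into the filling bay

### The arm

A 6-joint arm with a two-finger parallel gripper is mounted at the origin on the work surface. World frame = base frame: x ahead of the robot, y to its left, z up, the work surface at z = 0. Lengths are in m, angles in rad, forces in N, time in s.
With the tool pointing down it reaches from about 0.325 to 0.775 m from the base axis. Payload 5.5 kg.
Tool frame: the origin (TCP) lies midway between the tips of the shut fingers; the grasp point (between the pads) lies 19 mm behind it; z points along the fingers, x is the direction in which the jaws open and shut, and the axes are right-handed (so a half turn about z gives the same grasp; the last joint's range is limited). The gripper opens to 85 mm and grips with 20 to 120 N. Pads are 22 mm wide; open, the fingers measure 114 mm over their backs; the gripper's body (76 mm by 85 mm) begins 54 mm behind the grasp point. The pads swing forward as they close: fully open they stand 13 mm farther back than shut.
Start: joints at [-1.4, 0.091, 1.231, -0, 1.82, -0.057], TCP at [0.135, -0.585, 0.231] pointing down, gripper open.
Joint ranges: [-2.87, 2.87], [-0.86, 2.18], [0.17, 2.46], [-1.51, 4.65], [0.06, 2.69], [-2.65, 2.65]. Speed limits (rad/s): [2.57, 2.57, 3.01, 3.14, 3.14, 3.14].

### API

Orientations are given as a unit quaternion [w, x, y, z].
In Python, from bench import env, monitor, cams, job_done gives the robot as it stands. Calls block until the motion is done:
- env.move_ptp(position, orientation): joint-space move of the TCP to a pose.
- env.movel(position, ori=None, rate=0.15, guard=None): straight line of the TCP; ori=None keeps the orientation; rate is the mean speed in m/s. With guard (N) it stops when the force on the tool has changed by that much, and returns True; else False.
- env.goto_joints(angles): joint-space move.
- env.move_gripper(opening): finger opening in m; the grip force is fixed at half the most; returns when the fingers have stopped.
- env.wait(seconds).
- env.solve_ik(position, orientation): joint angles nearest the present ones, or None.
- monitor.state(): the state.
- cams.capture(name): name is "side" or "top"; returns the picture (420x560x3 uint8, blue, green, red); there is no depth.
- cams.camera_model(name): a dict with "camera_matrix" (3x3 intrinsics, pixels), "rvec" (rotation vector, rad) and "tvec" (3), from world to camera coordinates, as OpenCV has them. Camera axes: x right, y down, z forward; pixel columns grow to the right and rows downward; lengths in m; the calibration is good to about 2 mm. A picture is of the moment at which its call begins. camera_model takes no time and is no camera call.
A pose or a line that the arm cannot do raises env.IKError and nothing moves.
- job_done(): hands the job in, once; it reports no verdict.
The state is a dict: "clock": time; "joint_pos": joint angles; "joint_vel": joint speeds; "tau": joint torques, N m; "tool_pos": TCP position; "tcp_rot": TCP orientation; "wrist_force": force on the tool from outside, world axes, zero at the start; "ft_torque": the same for the moment, N m; "opening": finger opening in m.
Only numpy, scipy, OpenCV 4.12 (cv2) and the standard library are available. Lean on these libraries where they do the work, as an engineer would, in place of code of your own. Each camera call takes 0.05 s, during which the arm holds its last target. There are 200 camera calls.

### The job

Push the red parts bin along the filling lane, with the fingertips against its back wall, until it stands straight and wholly between the two yellow lines under the hopper's spout, then draw the hand away. Neither the bin nor your hand may touch either guide rail on the way, because the galvanised edges shed zinc slivers that must not get in among relay contacts. Do not grip, lift or tip the bin or reach into it, and leave the loose parts around the lane where they lie.

Things in the scene. Friction and masses are not known exactly. Their poses are not given: they have to be found in the camera images.
- bin: Red open-topped parts bin, 160 mm long (x), 100 wide (y), 70 high, walls 3 mm, 0.15-0.33 kg. Origin: centre of its underside. Flat upright back wall, outer face at x = -80 mm; low front (40 mm high) at x = +80. At the start its front end is already between the rails, back end outside them, up to 5 deg askew, a few mm off the middle, 200-270 mm short of the bay. It stops when no longer pushed.
- bay (a point): Centre of the filling bay on the deck's upper face, midway between rails and between the yellow lines. x: along the lane in the push direction, y: to the left of it, z up. The deck's face is 6 mm above the cart top; deck x = -390 to +300 mm, 190 mm wide. The yellow lines across it have their inner edges at x = -92 and +92 mm, so the bin has 12 mm to spare at either end.
- rail_left: Galvanised angle guide rail fixed on the deck on the bay's +y side. Its frame is that of the bay, only 6 mm lower (the rail itself is not at that origin). Upright flange 25 mm high above the deck, 3 mm thick, inner face at y = +62 mm, from x = -250 to +100 mm; a 3 mm high foot reaches out to y = +87 mm.
- rail_right: Mirror image of rail_left on the -y side, same frame: inner face at y = -62 mm, x = -250 to +100 mm, 25 mm high. The lane is thus 124 mm wide and the centred bin has 12 mm free on either side.
- hopper: Aluminium funnel hopper on four legs, fixed beyond the bay; frame as rail_left. Funnel axis x = +190 mm, rim radius 90, top 360 mm above the cart. Legs 14 mm square at x = 105 and 275, y = -85 and +85. A slanting 42 mm spout comes down over the lane; its mouth spans x = +18 to +46 mm, lowest point 100 mm above the cart. Nothing overhangs the lane short of x = +10.
- busbar: Loose copper busbar offcut, flat, 90 x 30 x 6 mm, on the cart top near the lane. Origin at the centre of its underside. To be left alone.
- cover: Loose blue nylon terminal cover, 60 x 36 x 30 mm, on the cart top near the lane. Origin at the centre of its underside. To be left alone.
- jaw: Loose dull nickel current clamp jaw, L-shaped, 52 x 24 x 36 mm, on the cart top near the lane. Origin at the centre of its underside. To be left alone.
- bobbin: Loose cream porcelain insulator bobbin, 46 mm diameter, 46 mm high, standing on the cart top near the lane. Origin at the centre of its underside. To be left alone.
Not all that is in view belongs to the job. Of the things like the bin, leave any that is green; of the rest the larger one is meant.

How it is judged:
By the outcome, as a careful person would: the job done as asked, in the order asked, and still so for the second after the job is handed in, with the robot touching nothing.
It also fails if it takes over 46 s, if anything falls off the work surface, if the arm or the gripper's body presses on something with over 40 N, if the wrist force passes 120 N, or if a joint passes its speed limit or range.

## Working session

There is one attempt and no reset: what is moved stays moved. The work goes in short steps, each a Python script; the robot and the scene stay as the last script left them, time stands still between calls to the robot, and variables do not carry over. Pictures are saved under pics/ and viewed, about 8 in all and at most 12, crops included, and the job is handed in when it is done.

```bash
mkdir -p pics; ls; python3 - <<'E'
from bench import env,monitor,cams
import cv2
for n in("top","side"):
    cv2.imwrite(f"pics/{n}0.png",cams.capture(n)); m=cams.camera_model(n); print(n,m)
s=monitor.state();print(s["clock"],s["tool_pos"],s["tcp_rot"],s["opening"])
E
```

```text
pics
top {'camera_matrix': array([[421.40985684,   0.        , 275.27081521],
       [  0.        , 421.40985684, 216.22072545],
       [  0.        ,   0.        ,   1.        ]]), 'rvec': array([ 2.1395464 , -2.11840308,  0.15099437]), 'tvec': array([-0.03112251,  0.55078646,  0.85931398])}
side {'camera_matrix': array([[536.48819003,   0.        , 281.27137154],
       [  0.        , 536.48819003, 213.74161314],
       [  0.        ,   0.        ,   1.        ]]), 'rvec': array([ 2.36887598, -0.36952479,  0.12246946]), 'tvec': array([-0.51188744,  0.13315298,  0.9389853 ])}
0.1 [ 0.13543648 -0.58426377  0.23025262] [-5.91324964e-04  7.82881721e-01 -6.22169932e-01 -6.61587691e-04] 0.0854222051271401
```

View pics/top0.png

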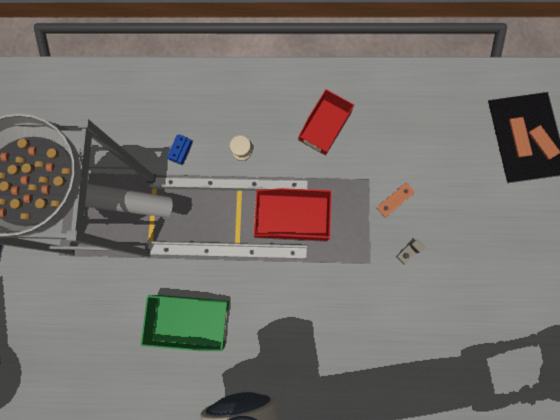

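View pics/side0.png

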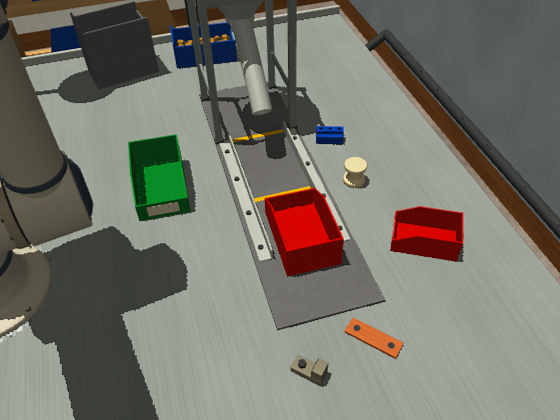

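Top view: the lane runs right to left in the picture, the larger red bin is at about (293,214), and the yellow lines are at columns ~239 and ~153. The smaller red bin at (326,122) and the green bin are decoys. Next I'll extract the geometry.

```bash
cat > geo.py <<'E'
import numpy as np,cv2
from bench import cams
def ray(n,uv,z):
    m=cams.camera_model(n);R=cv2.Rodrigues(m["rvec"])[0];t=np.ravel(m["tvec"])
    uv=np.atleast_2d(np.float64(uv));d=np.c_[uv,np.ones(len(uv))]@np.linalg.inv(m["camera_matrix"]).T@R
    c=-R.T@t;return c+d*((z-c[2])/d[:,2])[:,None]
def proj(n,P):
    m=cams.camera_model(n);return cv2.projectPoints(np.float64(P),m["rvec"],m["tvec"],m["camera_matrix"],None)[0][:,0]
def mask(im,col):
    h=cv2.cvtColor(im,cv2.COLOR_BGR2HSV)
    if col=="y":return cv2.inRange(h,(20,140,110),(32,255,255))
    return cv2.inRange(h,(0,180,60),(5,255,255))|cv2.inRange(h,(175,180,60),(180,255,255))
def comps(mk,amin=40):
    n,l,s,c=cv2.connectedComponentsWithStats(mk)
    return [(s[i],c[i],(l==i).astype(np.uint8)) for i in range(1,n) if s[i][4]>amin]
E
python3 - <<'E'
from geo import *
np.set_printoptions(precision=4,suppress=True)
for n in("top","side"):
    im=cv2.imread(f"pics/{n}0.png")
    for c in"yr":
        for s,ce,l in comps(mask(im,c)):
            r=cv2.minAreaRect(cv2.findContours(l,0,1)[0][0]);b=cv2.boxPoints(r)
            print(n,c,s,b.round(1).tolist());
            if c=="y":print(ray(n,b,.006)[:,:2].tolist())
            elif n=="top":print(ray(n,b,.076)[:,:2].tolist())
im=cv2.imread("pics/top0.png")[165:275,130:380]
cv2.imwrite("pics/ctop.png",cv2.resize(im,None,fx=3.2,fy=3.2,interpolation=cv2.INTER_CUBIC))
im=cv2.imread("pics/side0.png")[90:340,190:400]
cv2.imwrite("pics/cside.png",cv2.resize(im,None,fx=2.4,fy=2.4,interpolation=cv2.INTER_CUBIC))
E
```

```text
top y [236 191   6  52 206] [[235.0, 242.0], [237.10000610351562, 190.89999389648438], [241.10000610351562, 191.0], [239.0, 242.10000610351562]]
[[0.49866659642644384, 0.06370072240677643], [0.614534988886291, 0.06207156744647541], [0.6142258850402873, 0.053064694753278484], [0.4983905836330546, 0.05486812671400273]]
top y [149 223   5  16  56] [[149.0, 223.0], [153.0, 223.0], [153.0, 238.0], [149.0, 238.0]]
[[0.5394426652787665, 0.25803469809791924], [0.5395215505593903, 0.2490187055320231], [0.5057630683131072, 0.2470574836513773], [0.5056787584943863, 0.25602126876657444]]
top r [ 299   90   54   64 1779] [[296.20001220703125, 137.3000030517578], [325.70001220703125, 88.19999694824219], [354.1000061035156, 105.19999694824219], [324.6000061035156, 154.39999389648438]]
[[0.7164722071572557, -0.06893952918020134], [0.8280781291511148, -0.13242524205414918], [0.7891951566942945, -0.1930552724313495], [0.6791773916062804, -0.12898400063636856]]
top r [ 254  189   77   51 3634] [[253.8000030517578, 237.39999389648438], [255.3000030517578, 188.0], [330.3999938964844, 190.3000030517578], 
[... 258 characters left out ...]
7.60000610351562], [309.79998779296875, 185.3000030517578], [310.70001220703125, 189.3000030517578], [254.39999389648438, 201.6999969482422]]
[[0.49918422319505873, 0.06704868033985245], [0.6179790202628543, 0.06508911840051346], [0.6157841520968776, 0.053492732485176386], [0.497881288926843, 0.055663827517131614]]
side r [ 265  188   78   88 4906] [[261.1000061035156, 199.3000030517578], [322.6000061035156, 178.8000030517578], [349.70001220703125, 260.1000061035156], [288.20001220703125, 280.6000061035156]]
side r [ 390  207   73   54 3232] [[389.5, 251.1999969482422], [396.3999938964844, 202.89999389648438], [466.29998779296875, 212.89999389648438], [459.3999938964844, 261.20001220703125]]
```

View pics/ctop.png

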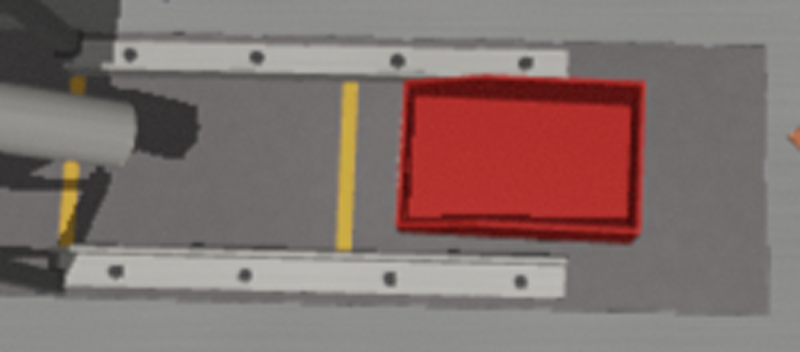

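View pics/cside.png

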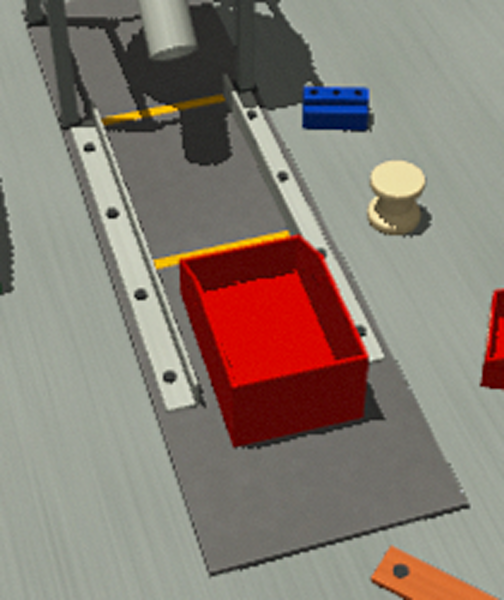

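```bash
python3 - <<'E'
from geo import *
np.set_printoptions(precision=4,suppress=True)
for n in("top","side"):
    m=cams.camera_model(n);R=cv2.Rodrigues(m["rvec"])[0];print(n,"cam",-R.T@np.ravel(m["tvec"]))
T=lambda p:np.float64(p)/3.2+[130-.34,165-.34]
S=lambda p:np.float64(p)/2.4+[190-.3,90-.3]
def show(k,n,p,z):
    q=ray(n,p,z)[:,:2];d=q[-1]-q[0]
    print(k,n,q.tolist() if 0 else q.round(4).tolist(),"ang",np.degrees(np.arctan2(d[1],d[0])).round(2),"len",np.linalg.norm(d).round(4))
show("deck near end","top",T([(768,314),(766,45)]),.006)
show("deck near end","side",S([(210,573),(468,506)]),.006)
show("deck R edge","top",T([(766,45),(572,43)]),.006)
show("deck L edge","top",T([(768,314),(130,297)]),.006)
show("foot L outer","top",T([(563,298),(66,289)]),.009)
show("foot R outer","top",T([(567,50),(118,40)]),.009)
show("flangetop L inner","top",T([(565,258),(75,246)]),.031)
show("foot L near end","side",S([(164,410),(71,128)]),.009)
show("deck L edge","side",S([(210,573),(30,25)]),.006)
show("deck R edge","side",S([(468,506),(383,355)]),.006)
show("yel near inner","top",T([(337,250),(344,83)]),.006)
show("yel near outer","top",T([(352,250),(358,83)]),.006)
show("yel far inner","top",T([(73,246),(79,162)]),.006)
show("yel far outer","top",T([(60,246),(66,162)]),.006)
show("yel near inner","side",S([(155,261),(288,232)]),.006)
show("yel near outer","side",S([(157,269),(180,264)]),.006)
show("yel far inner","side",S([(104,125),(225,102)]),.006)
show("bin back top","top",T([(641,232),(645,82)]),.076)
show("bin front top corners (z46)","top",T([(398,229),(404,82)]),.046)
show("bin back top","side",S([(233,387),(366,357)]),.076)
show("bin back bottom","side",S([(236,446),(362,414)]),.006)
show("bin front top (46)","side",S([(180,262),(300,236)]),.046)
E
```

```text
top cam [ 0.4067 -0.0435  0.9356]
side cam [ 0.3394 -0.6726  0.7707]
deck near end top [[0.4558, -0.2325], [0.6448, -0.2357]] ang -0.97 len 0.189
deck near end side [[0.4569, -0.2324], [0.6449, -0.237]] ang -1.4 len 0.188
deck R edge top [[0.6448, -0.2357], [0.6453, -0.099]] ang 89.78 len 0.1367
deck L edge top [[0.4558, -0.2325], [0.4629, 0.2061]] ang 89.07 len 0.4387
foot L outer top [[0.4651, -0.0924], [0.4678, 0.25]] ang 89.55 len 0.3424
foot R outer top [[0.6395, -0.0953], [0.6446, 0.2233]] ang 89.08 len 0.3186
flangetop L inner top [[0.4905, -0.0926], [0.4954, 0.2386]] ang 89.15 len 0.3312
foot L near end side [[0.4644, -0.0911], [0.4715, 0.2515]] ang 88.81 len 0.3427
deck L edge side [[0.4569, -0.2324], [0.4688, 0.4269]] ang 88.97 len 0.6594
deck R edge side [[0.6449, -0.237], [0.6411, -0.0897]] ang 91.48 len 0.1473
yel near inner top [[0.4968, 0.0638], [0.6152, 0.062]] ang -0.87 len 0.1184
yel near outer top [[0.4969, 0.0534], [0.6153, 0.0521]] ang -0.63 len 0.1183
yel far inner top [[0.4979, 0.2478], [0.5571, 0.247]] ang -0.76 len 0.0592
yel far outer top [[0.4978, 0.2569], [0.557, 0.2562]] ang -0.67 len 0.0592
yel near inner side [[0.5001, 0.0644], [0.6166, 0.0622]] ang -1.08 len 0.1166
yel near outer side [[0.4992, 0.0549], [0.5189, 0.0545]] ang -1.22 len 0.0197
yel far inner side [[0.5021, 0.2496], [0.6187, 0.2462]] ang -1.68 len 0.1166
bin back top top [[0.5035, -0.1387], [0.6016, -0.1422]] ang -2.05 len 0.0982
bin front top corners (z46) top [[0.5073, 0.0189], [0.6072, 0.0168]] ang -1.21 len 0.0999
bin back top side [[0.5042, -0.1377], [0.6014, -0.1411]] ang -1.98 len 0.0973
bin back bottom side [[0.5061, -0.1372], [0.6044, -0.1383]] ang -0.66 len 0.0983
bin front top (46) side [[0.5101, 0.0186], [0.6097, 0.0164]] ang -1.25 len 0.0996
```

```bash
cat >> geo.py <<'E'
BAY=np.array([.5568,.1555]);A=np.radians(89.0)
U=np.array([np.cos(A),np.sin(A)]);V=np.array([-U[1],U[0]])
def W(s,l,z):return [*(BAY+s*U+l*V),z]      # lane -> world
def L(p):d=np.atleast_2d(p)[:,:2]-BAY;return np.c_[d@U,d@V]
h=(A-np.pi/2)/2
Q=[0,np.cos(h),np.sin(h),0]
E
python3 - <<'E'
from geo import *
from bench import env,monitor
np.set_printoptions(precision=4,suppress=True)
for p in (W(-.345,-.002,.2),W(-.345,-.002,.044),W(-.09,0,.044)):print(env.solve_ik(p,Q))
env.move_ptp(W(-.345,-.002,.2),Q)
env.move_gripper(.06)
env.movel(W(-.345,-.002,.044),rate=.12)
s=monitor.state();print(s["clock"],L(s["tool_pos"]),s["tool_pos"],s["wrist_force"],s["opening"])
r=env.movel(W(-.300,-.002,.044),rate=.03,guard=1.0)
s=monitor.state();print(r,s["clock"],L(s["tool_pos"]),s["tool_pos"],s["wrist_force"],s["opening"])
cv2.imwrite("pics/side1.png",cams.capture("side"))
E
```

```text
[-0.3884  0.0446  1.3345 -0.      1.7625 -0.371 ]
[-0.3884  0.094   1.5609 -0.      1.4867 -0.371 ]
[ 0.0566  0.027   1.6306 -0.      1.484   0.0741]
3.9917 [[-0.3453 -0.0026]] [ 0.5534 -0.1897  0.0452] [0.7825 0.7641 0.334 ] 0.05960639698887056
True 5.175 [[-0.3053 -0.0018]] [ 0.5532 -0.1498  0.0434] [ 0.1649  0.2746 -0.3247] 0.05975895333107764
```

View pics/side1.png

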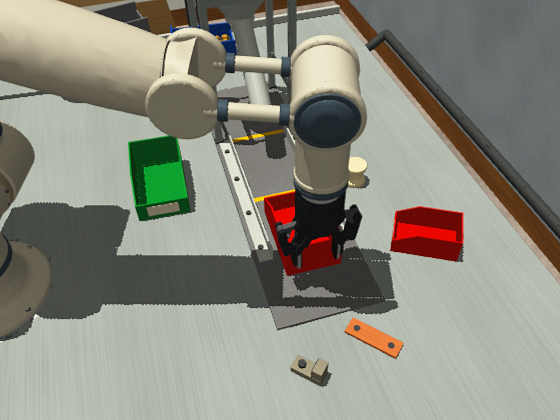

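The fingertips are behind the back wall at about (310,265), roughly at contact (TCP −305 mm plus an 11 mm half pad matches the back face at −295 mm). I'll push most of the way and check.

```bash
python3 - <<'E'
from geo import *
from bench import env,monitor
env.movel(W(-.13,-.0005,.044),rate=.045)
s=monitor.state();print(s["clock"],L(s["tool_pos"]),s["tool_pos"],s["wrist_force"])
a=cams.capture("top")[130:300,100:400];b=cams.capture("side")[80:300,180:400]
cv2.imwrite("pics/mid.png",np.vstack([cv2.resize(a,(529,300),interpolation=2),np.hstack([cv2.resize(b,(300,300),interpolation=2),np.zeros((300,229,3),np.uint8)])]))
E
```

```text
9.275 [[-0.13003701 -0.00050168]] [0.55503214 0.02547404 0.04402086] [-0.96060719 -0.3764521  -0.90053276]
```

View pics/mid.png

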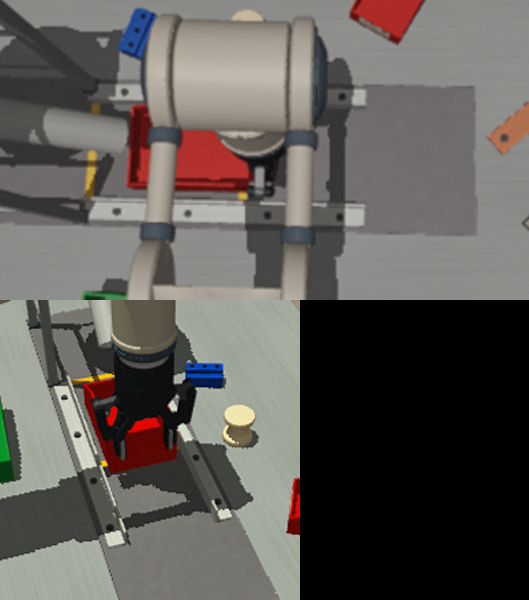

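The mid-push view shows the bin straight between the rails with clear gaps on both sides and nothing else disturbed. Its front corners are at about (174,189) and (171,236) in the full top image. Next is a push to just short of the target and a back-off to measure.

```bash
python3 - <<'E'
from geo import *
from bench import env,monitor
print("front mid-push",L(ray("top",[(174.0,189.3),(171.2,235.8)],.046)).round(4))
env.movel(W(-.094,0,.044),rate=.03)
s=monitor.state();print(s["clock"],L(s["tool_pos"]),s["wrist_force"])
env.wait(.2)
env.movel(W(-.17,0,.044),rate=.08)
env.movel(W(-.19,0,.2),rate=.15)
env.move_ptp(W(-.42,0,.25),Q)
print(monitor.state()["clock"])
t=cams.capture("top");b=cams.capture("side")
cv2.imwrite("pics/top2.png",t);cv2.imwrite("pics/side2.png",b)
cv2.imwrite("pics/ct2.png",cv2.resize(t[160:280,120:320],None,fx=4,fy=4,interpolation=2))
cv2.imwrite("pics/cs2.png",cv2.resize(b[90:290,180:380],None,fx=3,fy=3,interpolation=2))
E
```

```text
front mid-push [[ 0.0403 -0.0506]
 [ 0.0394  0.0509]]
10.725 [[-9.38898426e-02 -4.98259472e-05]] [0.60968538 0.31468531 0.29160892]
14.1583
```

View pics/ct2.png

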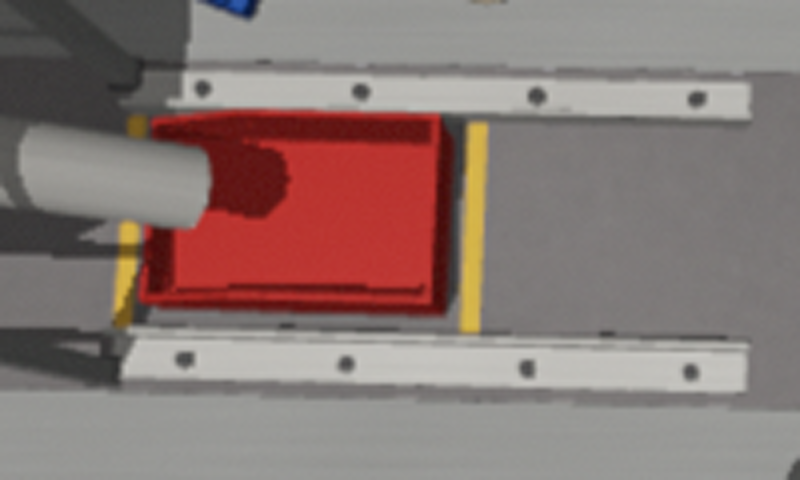

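View pics/cs2.png

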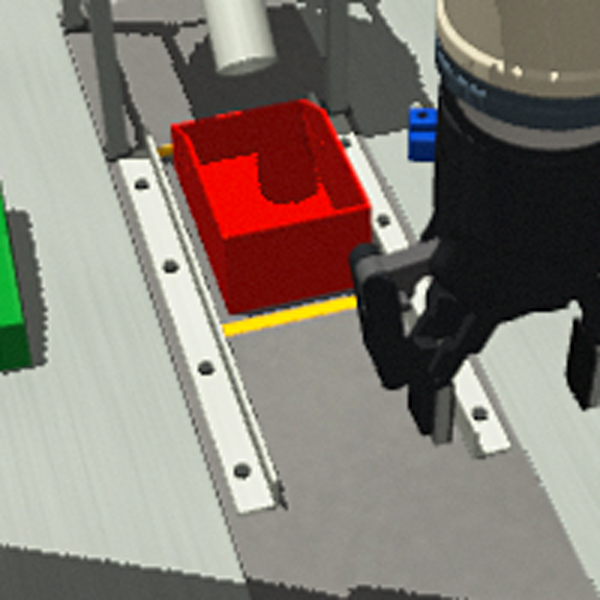

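```bash
python3 - <<'E'
from geo import *
np.set_printoptions(precision=4,suppress=True)
T=lambda p:np.float64(p)/4+[120-.37,160-.37]
S=lambda p:np.float64(p)/3+[180-.33,90-.33]
for k,n,p,z in (("back top","top",T([(433,305),(440,116)]),.076),("back bot","top",T([(447,314)]),.006),("front top","top",T([(139,302),(151,118)]),.046),
 ("near line inner","top",T([(461,332),(469,124)]),.006),("far inner","top",T([(130,325)]),.006),
 ("back top","side",S([(224,239),(371,208)]),.076),("back bot","side",S([(230,313),(366,283)]),.006),("near line inner","side",S([(224,326),(355,297)]),.006),("front top","side",S([(173,125),(305,100)]),.046)):
    print(k,n,L(ray(n,p,z)).tolist() if 0 else L(ray(n,p,z)).round(4).tolist())
E
```

```text
back top top [[-0.0857, 0.0512], [-0.0847, -0.0483]]
back bot top [[-0.0843, 0.0482]]
front top top [[0.0756, 0.0504], [0.0766, -0.0501]]
near line inner top [[-0.0926, 0.058], [-0.0919, -0.0599]]
far inner top [[0.0921, 0.0591]]
back top side [[-0.0841, 0.0491], [-0.0839, -0.0496]]
back bot side [[-0.0812, 0.048], [-0.0808, -0.048]]
near line inner side [[-0.0918, 0.0549], [-0.0915, -0.0367]]
front top side [[0.0762, 0.0473], [0.0754, -0.0512]]
```

The bin's ends are about 8 and 16 mm inside the lines, within about 0.5° of straight and centred between the rails to about 1 mm. The hand is clear, so I'm handing in.

```bash
python3 -c "
from bench import job_done,monitor
print(monitor.state()['wrist_force']);job_done();print(monitor.state()['clock'])"
```

```text
[-0.36104375 -0.13823581 -1.24280313]
the job is handed in; nothing more can be done
the job is handed in; nothing more can be done
```

The red bin now stands straight and wholly between the two yellow lines. I pushed it there with two fingertips held 60 mm apart against its back wall and just above rail height. Then I drew the hand back and up, and handed the job in at about 14 s on the robot's clock.

**Final position:** both views, taken after the hand was clear, put the back wall at x ≈ −81 to −86 mm and the front at ≈ +76 mm. The lines' inner edges are at ±92 mm. The bin therefore sits about 4 mm short of centre, with about 8 mm to spare at the back and 16 mm at the front. I left it there rather than nudge it again.

**Straightness and rails:** it is within about 0.5° of straight and about 1 mm of the lane's middle. I saw no contact with either rail in the pictures, which were taken before, during and after the push.

**Other objects:** the loose parts and the other bins were not approached. I only saw parts of them in the last crops and did not measure their positions again.

**Disagreements:** the two views differ by up to about 3 mm on the back wall, roughly in line with the 2 mm calibration error. At first contact the force reading was close to sensor noise, so I confirmed contact from the geometry instead.

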